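# Click the drill battery into its charging cradle

### The job

Put the smaller of the two battery packs on charge: lower it upright between the guides of the charging cradle and press it down fully home, so that its edge pushes the white spring catch aside and the catch clicks back over the pack's shoulder, then let go of it. Leave the larger pack where it stands.

Things in the scene. Friction and masses are not known exactly. Their poses are not given: they have to be found in the camera images.
- pack: Smaller battery pack, upright on the bench, 0.4 kg: black block 80 (x) x 56 (y) x 45 mm tall, with a grey grip 36 (x) x 40 (y) x 50 mm tall centred on top (95 mm in all), leaving a flat shoulder 22 mm deep at each x end, 45 mm up. Origin: centre of its underside; z up. Same after a half turn. Grip it from above across the 40 mm of the grip.
- large_pack: Larger battery pack, a bystander of the same make, upright: black block 120 (x) x 56 (y) x 65 mm tall with the same grey grip on top (115 mm in all). Too long for the cradle. Origin: centre of its underside; z up.
- cradle_seat (a point): Centre of the inner floor of the fixed black cradle, 12 mm above the bench; the pack's origin comes here, its x along this x (either way), z up. Well 94 (x) x 72 (y) mm; sloped lead-ins add 9 mm all round. Above the bench: y walls end at 52 mm, -x wall 80 mm, +x wall 58 mm. The +x end carries the white catch, 34 mm wide; its housing ends 119 mm from here, 78 mm up.
- catch (a joint): Travel of the spring catch in m: 0 at rest, up to 0.026 pushed back along the cradle's +x. At rest its nose overhangs the well: tip 29 mm from the seat centre, underside 47 mm above the seat, ramped top up to 99 mm. A centred pack pressed straight down (5 to 15 N) meets the ramp 75 mm above home, pushes it back 11 mm; it springs back to 0 in the last 2 mm.

How it is judged:
On the way:
1. the pack, held or pushed by the gripper, pushes the catch aside (value of joint catch above 0.003 m and contact force between pack and catch above 0.3 N and contact force between the fingers and pack above 0.5 N), for 0.05 s.
At the end, for the whole second after the job is handed in: The smaller pack stands upright (within 5 degrees) on the cradle's floor (within 4 mm in height, 16 mm sideways, 17 degrees in yaw), at rest, and the catch has sprung back over its shoulder (within 2.5 mm of its rest position) (horizontal distance between pack and cradle_seat below 0.016 m and z of pack in the frame of cradle_seat between -0.004 and 0.004 m and angle between pack's own z axis and vertical below 0.09 rad and angle between the x axis of pack and the x axis of cradle_seat, either way round below 0.3 rad and value of joint catch below 0.0025 m and linear speed of pack below 0.02 m/s); the robot touches nothing.
It fails at once if the larger pack is moved more than 30 mm (distance of large_pack from where it was at the start of the episode above 0.03 m).
It also fails if it takes over 40 s, if anything falls off the work surface, if the arm or the gripper's body presses on something with over 40 N, if the wrist force passes 120 N, or if a joint passes its speed limit or range.

### The arm

A 7-joint arm with a two-finger parallel gripper is mounted at the origin on the work surface. World frame = base frame: x ahead of the robot, y to its left, z up, the work surface at z = 0. Lengths are in m, angles in rad, forces in N, time in s.
With the tool pointing down it reaches from about 0.425 to 0.875 m from the base axis. Payload 4.7 kg.
Tool frame: the origin (TCP) lies at the very end of the fingers, on their centre line; the grasp point (between the pads) lies 19 mm behind it; z points along the fingers, y is the line along which they close (so a half turn about z gives the same grasp; the last joint's range is limited). The gripper opens to 87 mm and grips with 3 to 60 N. Pads are 19 mm wide; open, the fingers measure 117 mm over their backs; the gripper's body (75 mm by 190 mm) begins 51 mm behind the grasp point.
Start: joints at [1.242, 0.321, -0.07, 1.45, 0.023, 1.371, -0.057], TCP at [0.218, -0.612, 0.223] pointing down, gripper open.
Joint ranges: [-2.86, 2.86], [-0.3, 2.09], [-1.38, 1.24], [0.06, 2.45], [-1.56, 4.7], [0.09, 2.05], [-2.69, 2.69]. Speed limits (rad/s): [2.57, 2.57, 3.14, 3.14, 3.14, 3.14, 3.14].

### API

Orientations are given as a rotation vector (axis times angle).
In Python, from bench import ctrl gives the robot as it stands.
- The arm moves only by the shell command python3 -m jog 'ROWS' [FORCE]. ROWS is JSON, a list that holds one entry, the list of rows, each a list of 7 numbers: the shift along the tool's x, y, z in mm, then the turn, a rotation vector about the tool's x, y, z in degrees, then the finger opening in mm, from 0 to 87. A call has 1 to 10 rows; each row is the pose to reach, as a shift and turn from the pose commanded when the call began, along the tool's axes at that moment; what a row does not reach only later rows make up. A row lasts 1/10 s, in which the tool goes at most 50 mm and 8.59 degrees, less where a joint would pass 70% of its speed; a pose out of reach is approached as far as the arm can. A call with a gripper value outside its range is refused whole. The fingers move at their own pace and stop on an object; FORCE is the grip in N (left out, the last holds). Time passes only in rows, so rows that repeat a pose let the fingers close. It gives the time, the measured TCP pose, the force, the opening and the grip force at its end, in the units of the state.
- ctrl.get_state(): the state, without advancing time (a new reading comes with each control period).
- ctrl.get_image(name): name is "scene" or "top" or "wrist"; returns a dict with "image" (480x640x3 uint8, red, green, blue), "depth" (480x640 float32, m along the optical axis (not along the pixel's ray), 0 where there is no reading), "fov_y" (degrees; the focal length in pixels is half the picture's height over the tangent of half this angle, whatever the lens; pixels are square), "cx", "cy" (the principal point, pixels), "rvec" (rotation vector, rad) and "tvec" (3), from world to camera coordinates, as OpenCV has them. Camera axes: x right, y down, z forward; pixel columns grow to the right and rows downward; lengths in m; the calibration is good to about 2 mm. A picture is of the moment at which its call begins.
- ctrl.close_job(): hands the job in; it is judged then, once.
The state is a dict: "time": time; "joint_positions": joint angles; "qd": joint speeds; "joint_torque": joint torques, N m; "position": TCP position; "tool_rot": TCP orientation; "ft_force": force on the tool from outside, world axes, zero at the start; "torque": the same for the moment, N m; "grip_width": opening from 0.0 (shut) to 1.0 (fully open); "grip_force": force on a finger pad.
Only numpy, scipy, OpenCV 4.12 (cv2) and the standard library are available. Lean on these libraries where they do the work, as an engineer would, in place of code of your own. Each camera call takes 0.05 s, during which the arm holds its last target. There are 200 camera calls.

## Working session

There is one attempt and no reset: what is moved stays moved. The work goes in short steps, Python scripts to look and compute and a shell command to move; the robot and the scene stay as the last step left them, time stands still between calls to the robot, and variables do not carry over. Pictures are saved under pics/ and viewed, at most 10 in all, crops included, and the job is handed in when it is done.

```bash
mkdir -p pics; cat > h.py <<'E'
import numpy as np, cv2
from bench import ctrl
from scipy.spatial.transform import Rotation as R
def grab(name,f=None):
    d=ctrl.get_image(name)
    if f: cv2.imwrite('pics/'+f,d["image"][:,:,::-1])
    return d
def cloud(d):
    h,w=d["depth"].shape; fl=h/2/np.tan(np.radians(d["fov_y"])/2)
    v,u=np.mgrid[:h,:w]; z=d["depth"]
    p=np.stack([(u-d["cx"])/fl*z,(v-d["cy"])/fl*z,z],-1)
    W=(p-np.ravel(d["tvec"]))@R.from_rotvec(np.ravel(d["rvec"])).as_matrix()
    W[z==0]=np.nan
    return W
E
python3 - <<'E'
from h import *
s=ctrl.get_state(); print(s["time"],s["position"],s["tool_rot"],R.from_rotvec(s["tool_rot"]).as_matrix().round(3).tolist())
for n in("top","scene"):
    d=grab(n,n+"0.png"); W=cloud(d); np.save(n+"0.npy",W); print(n,d["fov_y"],d["tvec"],np.nanmin(W.reshape(-1,3),0),np.nanmax(W.reshape(-1,3),0))
E
```

```text
0.0 [ 0.21825285 -0.61167862  0.22144008] [-3.09368378e+00 -5.35613713e-01  7.30744305e-04] [[0.942, 0.336, -0.001], [0.336, -0.942, 0.002], [-0.0, -0.002, -1.0]]
top 48.49134439717873 [0.05724018 0.55130139 0.94484577] [ 0.10868863 -1.03814082 -0.76469578] [1.41624672 1.00554999 0.17350232]
scene 42.28698332492121 [ 0.44049592 -0.14969604  1.27110864] [-1.49225241 -2.01852211 -0.76859851] [1.17964763 0.55494578 0.35735761]
```

View pics/top0.png

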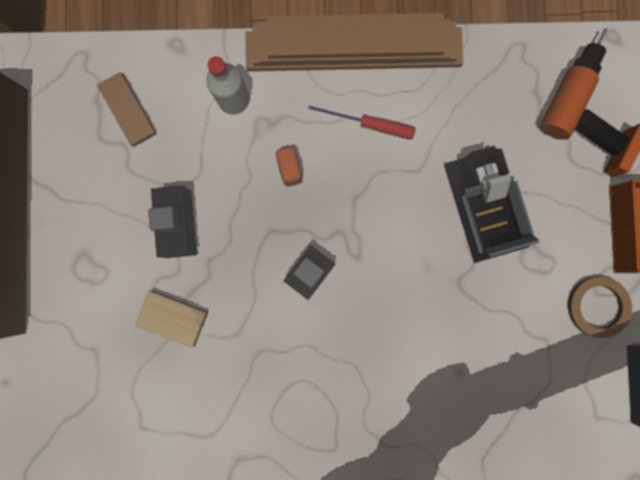

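View pics/scene0.png

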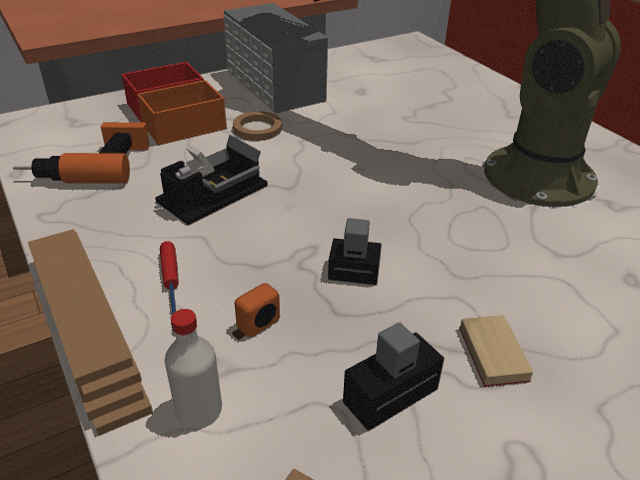

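The top view shows the small pack at about (310,268), the large pack at (172,220), and the cradle at (492,205) with its white catch at the upper end (485,170). Next I fit their poses from the depth.

```bash
python3 - <<'E'
from h import *
W=np.load("top0.npy")
def fit(u0,u1,v0,v1,z0,z1,n):
    P=W[v0:v1,u0:u1].reshape(-1,3); P=P[(P[:,2]>z0)&(P[:,2]<z1)]
    r=cv2.minAreaRect((P[:,:2]*1000).astype(np.float32)); print(n,len(P),P.mean(0).round(4),r,np.median(P[:,2]).round(4))
t=W[350:450,150:300,2];print("table",np.nanmedian(t),np.nanmedian(W[60:120,480:530,2]))
fit(275,350,230,310,.085,.11,"grip"); fit(275,350,230,310,.035,.055,"shoulder"); fit(275,350,230,310,.03,.11,"all")
fit(140,205,170,265,.05,.13,"large")
fit(435,550,135,270,.005,.13,"cradle all"); fit(435,550,135,270,.07,.09,"cr 80"); fit(435,550,135,270,.047,.055,"cr 52")
fit(435,550,135,270,.009,.02,"cr floor");fit(435,550,135,270,.09,.13,"catch top")
Z=W[:,:,2]
im=cv2.imread("pics/top0.png"); c=cv2.resize(im[130:275,430:560],None,fx=4,fy=4,interpolation=2)
zz=np.nan_to_num(Z[130:275,430:560]); zc=cv2.applyColorMap(cv2.resize((np.clip(zz/.12,0,1)*255).astype(np.uint8),None,fx=4,fy=4,interpolation=0),cv2.COLORMAP_JET)
o=np.hstack([c,zc]); cv2.imwrite("pics/cr.png",cv2.resize(o,(800,int(o.shape[0]*800/o.shape[1]))))
E
```

```text
table -0.00025140090709760654 -0.00014894470392835468
grip 521 [0.4941 0.0702 0.0946] ((494.23968505859375, 70.19189453125), (39.89674758911133, 35.8411865234375), 51.20122146606445) 0.0947
shoulder 943 [0.4943 0.0697 0.0447] ((494.1957702636719, 70.27813720703125), (56.024566650390625, 79.98284912109375), 51.328208923339844) 0.0448
all 1466 [0.4942 0.0699 0.0625] ((494.1957702636719, 70.27813720703125), (56.024566650390625, 79.98284912109375), 51.328208923339844) 0.0461
large 2496 [0.5857 0.303  0.0771] ((587.3851318359375, 307.4636535644531), (120.20681762695312, 57.80458450317383), 4.5212721824646) 0.0656
cradle all 6745 [ 0.6058 -0.2506  0.0395] ((628.727783203125, -257.2484130859375), (182.38690185546875, 262.72515869140625), 76.83412170410156) 0.0343
cr 80 1137 [ 0.6232 -0.249   0.0775] ((611.4328002929688, -254.69140625), (180.8704376220703, 89.03678894042969), 14.783374786376953) 0.0775
cr 52 668 [ 0.5988 -0.2566  0.0505] ((614.7904052734375, -253.10452270507812), (172.10003662109375, 102.51836395263672), 15.036138534545898) 0.0504
cr floor 2762 [ 0.5934 -0.2474  0.0123] ((608.487548828125, -253.89859008789062), (189.8037567138672, 104.198486328125), 15.008190155029297) 0.0119
catch top 286 [ 0.633  -0.2468  0.1033] ((633.3895263671875, -248.12265014648438), (20.40714454650879, 35.08084487915039), 14.719918251037598) 0.1055
```

View pics/cr.png

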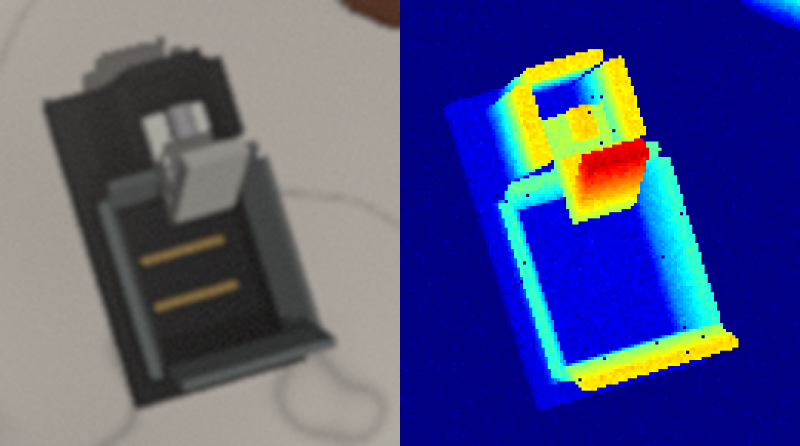

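The crop shows the cradle with its catch at the far (+x) end and the nose over the well. Its +x axis points about 15° from world x. Now I compute the seat in the cradle frame and the tool shifts.

```bash
cat >> h.py <<'E'
def rows(target,ang):
    "shift (mm, tool axes now) and turn (deg about tool z) to TCP target with tool x at world angle ang"
    s=ctrl.get_state(); M=R.from_rotvec(s["tool_rot"]).as_matrix()
    a=np.radians(ang); T=np.array([[np.cos(a),np.sin(a),0],[np.sin(a),-np.cos(a),0],[0,0,-1]])
    sh=M.T@(np.array(target)-s["position"])*1000; return sh.round(1),np.degrees(R.from_matrix(M.T@T).as_rotvec()).round(2)
E
python3 - <<'E'
from h import *
W=np.load("top0.npy"); a=np.radians(15); e=np.array([np.cos(a),np.sin(a)]); n=np.array([-e[1],e[0]])
P=W[135:270,435:550].reshape(-1,3); P=P[np.isfinite(P[:,0])]; x=P[:,:2]@e*1e3; y=P[:,:2]@n*1e3; z=P[:,2]*1e3
def ex(m,s): print(s,m.sum(),np.percentile(x[m],[0,1,50,99,100]).round(1),np.percentile(y[m],[0,1,50,99,100]).round(1))
ex((z>74)&(z<84),"z80"); ex((z>48)&(z<54),"z52"); ex((z>9)&(z<15),"floor"); ex(z>56,"catch,wall")
ex((z>74)&(z<84)&(x<560),"-xwall top"); m=(z>53)&(x>535)&(abs(y+402)<60); 
for lo in range(460,720,8):
    k=(x>=lo)&(x<lo+8); k2=k&(z>8)
    if k2.any(): print(lo,y[k2].min().round(),y[k2].max().round(),np.percentile(z[k2],[5,50,95]).round(), end=' | ')
    c=k2&(z>85)
    if c.any(): print('hi',y[c].min().round(1),y[c].max().round(1),end='')
    print()
print(rows([.60,-.25,.24],15), rows([.494,.070,.20],-38.7))
E
```

```text
z80 917 [434.2 434.7 569.9 614.1 615.1] [-447.9 -444.  -401.  -363.5 -359.7]
z52 563 [443.8 446.2 507.9 607.2 614.4] [-454.7 -454.2 -396.2 -352.8 -352.3]
floor 2527 [427.1 428.2 500.9 614.2 616.9] [-454.8 -440.5 -391.7 -351.7 -350.6]
catch,wall 2101 [434.2 435.  555.7 613.2 615.1] [-448.5 -444.7 -399.6 -360.5 -359. ]
-xwall top 368 [434.2 434.5 440.4 559.3 560. ] [-447.9 -446.5 -398.  -361.3 -359.7]
460 -454.0 -351.0 [ 9. 13. 51.] | 
468 -457.0 -352.0 [10. 14. 51.] | 
476 -454.0 -351.0 [10. 13. 51.] | 
484 -454.0 -351.0 [10. 13. 51.] | 
492 -455.0 -352.0 [ 9. 14. 51.] | 
500 -455.0 -352.0 [10. 13. 50.] | 
508 -454.0 -352.0 [ 9. 13. 51.] | 
516 -455.0 -351.0 [ 9. 13. 51.] | 
524 -455.0 -352.0 [10. 40. 77.] | 
532 -454.0 -352.0 [10. 50. 92.] | hi -420.7 -386.4
540 -454.0 -353.0 [ 12.  51. 107.] | hi -420.5 -386.3
548 -448.0 -352.0 [ 12.  62. 111.] | hi -421.2 -386.1
556 -449.0 -351.0 [ 10.  63. 107.] | hi -420.0 -386.9
564 -435.0 -351.0 [10. 65. 79.] | 
572 -435.0 -351.0 [10. 66. 80.] | 
580 -435.0 -352.0 [11. 66. 81.] | 
588 -436.0 -351.0 [10. 43. 79.] | 
596 -435.0 -352.0 [10. 32. 79.] | 
604 -439.0 -351.0 [10. 51. 79.] | 
612 -455.0 -351.0 [10. 15. 80.] | 













(array([ 481.1, -212.4,  -18.1]), array([-0.1 ,  0.01,  4.65])) (array([ 488.9, -549.3,   22.5]), array([-0.09,  0.06, 58.35]))
```

```bash
python3 -m jog '[[[481,-212,-18,0,0,5,87],[481,-212,-18,0,0,10,87],[481,-212,-18,0,0,20,87],[481,-212,-18,0,0,30,87],[481,-212,-18,0,0,35,87],[481,-212,-18,0,0,40,87],[481,-212,-18,0,0,50,87],[481,-212,-18,0,0,58.4,87],[481,-212,-18,0,0,58.4,87],[481,-212,-18,0,0,58.4,87]]]' 40; python3 - <<'E'
from h import *
print(rows([.494,.070,.20],-38.7))
E
```

```text
time: 1.1
position: [0.5708, -0.2783, 0.2388]
tool_rot: [2.963, -1.044, -0.001]
ft_force: [0.2, -0.1, 0.8]
grip_width: 1.001
grip_force: 0.0
(array([-278.2, -223.1,   38.8]), array([ 0.03,  0.02, -0.14]))
```

```bash
python3 -m jog '[[[-278,-223,39,0,0,0,87],[-278,-223,39,0,0,0,87],[-278,-223,39,0,0,0,87],[-278,-223,39,0,0,0,87],[-278,-223,39,0,0,0,87],[-278,-223,39,0,0,0,87],[-278,-223,39,0,0,0,87],[-278,-223,39,0,0,0,87],[-278,-223,39,0,0,0,87],[-278,-223,39,0,0,0,87]]]'; python3 - <<'E'
from h import *
d=grab("wrist","w1.png"); W=cloud(d); P=W.reshape(-1,3); P=P[np.isfinite(P[:,0])&(np.hypot(P[:,0]-.494,P[:,1]-.07)<.07)]
for lo,hi in((.088,.105),(.038,.052)):
    m=(P[:,2]>lo)&(P[:,2]<hi); print(m.sum(),cv2.minAreaRect((P[m,:2]*1000).astype(np.float32)))
print(rows([.4943,.0702,.051],-38.7))
E
```

```text
time: 2.1
position: [0.4931, 0.0666, 0.2]
tool_rot: [2.962, -1.044, 0.0]
ft_force: [-0.4, -0.4, 0.3]
grip_width: 0.997
grip_force: 0.0
2777 ((494.0884704589844, 70.11272430419922), (39.86383056640625, 35.59221267700195), 51.56192398071289)
3093 ((494.046630859375, 70.05178833007812), (55.97466278076172, 79.36915588378906), 51.4231071472168)
(array([ -1.9,  -4. , 149. ]), array([ 0.04, -0.02, -0.23]))
```

View pics/w1.png

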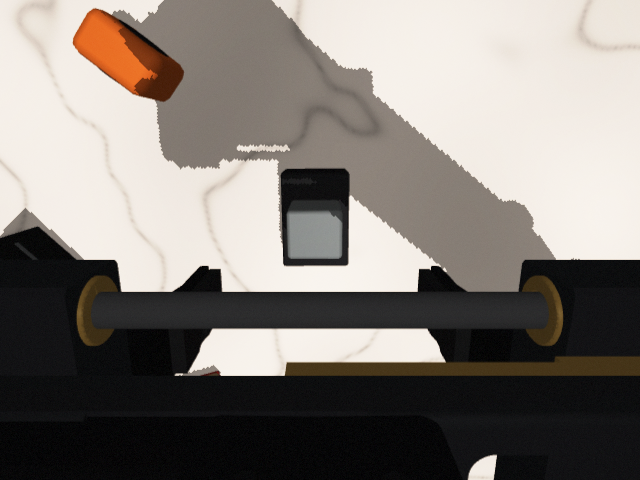

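The wrist view shows the pack and its grip at (315,230), between the open fingers and aligned with them. Descend part way and recheck.

```bash
python3 -m jog '[[[-1,-1,40,0,0,0,87],[-1,-1,75,0,0,0,87],[-1,-1,90,0,0,0,87],[-1,-1,90,0,0,0,87],[-1,-1,90,0,0,0,87],[-1,-1,90,0,0,0,87]]]'; python3 - <<'E'
from h import *
print(rows([.4941,.0701,.052],-38.6))
E
```

```text
time: 2.75
position: [0.494, 0.069, 0.1115]
tool_rot: [-2.962, 1.045, -0.004]
ft_force: [1.0, 0.8, 0.5]
grip_width: 1.001
grip_force: 0.0
(array([-0.7, -0.8, 59.5]), array([-0.09, -0.11, -0.25]))
```

```bash
python3 -m jog '[[[-0.5,-1,30,0,0,0,87],[-0.5,-1,52,0,0,0,87],[-0.5,-1,59,0,0,0,87],[-0.5,-1,59,0,0,0,60],[-0.5,-1,59,0,0,0,30],[-0.5,-1,59,0,0,0,30],[-0.5,-1,59,0,0,0,30],[-0.5,-1,59,0,0,0,30],[-0.5,-1,59,0,0,0,30],[-0.5,-1,59,0,0,0,30]]]' 40
```

```text
time: 3.75
position: [0.4931, 0.0709, 0.0513]
tool_rot: [-2.963, 1.042, -0.001]
ft_force: [2.3, 1.4, -3.1]
grip_width: 0.458
grip_force: 40.0
```

Gripped at 40 mm. Lift, then go above the cradle.

```bash
python3 -m jog '[[[0,0,-20,0,0,0,30],[0,0,-60,0,0,0,30],[0,0,-100,0,0,0,30],[0,0,-140,0,0,0,30],[0,0,-160,0,0,0,30],[0,0,-160,0,0,0,30],[0,0,-160,0,0,0,30]]]'; python3 - <<'E'
from h import *
print(rows([.5835,-.2613,.211],15))
E
```

```text
time: 4.45
position: [0.492, 0.0705, 0.2097]
tool_rot: [2.963, -1.042, -0.003]
ft_force: [-0.8, 0.0, -5.3]
grip_width: 0.456
grip_force: 40.0
(array([279.1, 201.5,  -1.4]), array([ 5.000e-02,  1.200e-01, -5.376e+01]))
```

```bash
python3 -m jog '[[[40,29,-1,0,0,-7,30],[80,58,-1,0,0,-14,30],[120,87,-1,0,0,-21,30],[160,115,-1,0,0,-28,30],[200,144,-1,0,0,-35,30],[235,170,-1,0,0,-42,30],[265,191,-1,0,0,-49,30],[279,201,-1,0,0,-53.7,30],[279,201,-1,0,0,-53.7,30],[279,201,-1,0,0,-53.7,30]]]'; python3 -m jog '[[[0,0,0,0,0,0,30],[0,0,0,0,0,0,30],[0,0,0,0,0,0,30]]]'; python3 - <<'E'
from h import *
print(rows([.5835,-.2613,.211],15))
d=grab("top","t2.png"); W=cloud(d); grab("scene","s2.png"); P=W.reshape(-1,3)
P=P[np.isfinite(P[:,0])&(np.hypot(P[:,0]-.5835,P[:,1]+.2613)<.08)]
m=(P[:,2]>.195)&(P[:,2]<.212); print(m.sum(), P[m].mean(0) if m.any() else 0, cv2.minAreaRect((P[m,:2]*1000).astype(np.float32)) if m.any() else 0)
im=np.hstack([cv2.resize(cv2.imread("pics/t2.png")[120:290,410:580],(400,400)),cv2.resize(cv2.imread("pics/s2.png")[60:260,120:320],(400,400))]); cv2.imwrite("pics/c2.png",im)
E
```

```text
time: 5.45
position: [0.5833, -0.2597, 0.2089]
tool_rot: [-3.112, -0.406, 0.006]
ft_force: [0.6, 0.6, -4.2]
grip_width: 0.456
grip_force: 40.0
time: 5.75
position: [0.5847, -0.2595, 0.2122]
tool_rot: [3.115, 0.411, -0.0]
ft_force: [-0.1, -0.3, -2.9]
grip_width: 0.457
grip_force: 40.0
(array([-1.6,  1.5,  1.2]), array([0.01, 0.  , 0.02]))
12 [ 0.59743941 -0.28006904  0.20443219] ((591.3532104492188, -281.2948913574219), (79.71473693847656, 4.146697044372559), 15.233919143676758)
```

View pics/c2.png

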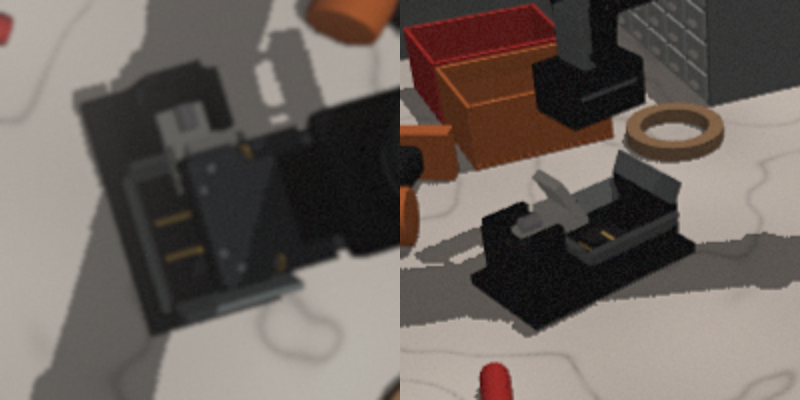

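The pack hangs upright over the cradle well. In the crop it is at about (590,90), with the gripper body clear of the catch. Descend to just above the catch.

```bash
python3 -m jog '[[[-2,1.5,25,0,0,0,30],[-2,1.5,50,0,0,0,30],[-2,1.5,62,0,0,0,30],[-2,1.5,62,0,0,0,30],[-2,1.5,62,0,0,0,30],[-2,1.5,62,0,0,0,30]]]' 45; python3 - <<'E'
from h import *
print(rows([.5833,-.2613,.063],15))
E
```

```text
time: 6.45
position: [0.5842, -0.2629, 0.1519]
tool_rot: [3.113, 0.409, 0.004]
ft_force: [0.1, -0.6, -3.0]
grip_width: 0.457
grip_force: 45.0
(array([-0.6, -1.9, 88.9]), array([ 0.11, -0.13, -0.05]))
```

```bash
python3 -m jog '[[[-1,-1,10,0,0,0,30],[-1,-1,18,0,0,0,30],[-1,-1,26,0,0,0,30],[-1,-1,34,0,0,0,30],[-1,-1,42,0,0,0,30],[-1,-1,50,0,0,0,30],[-1,-1,50,0,0,0,30]]]'; python3 - <<'E'
from h import *
print(rows([.5833,-.2613,.063],15))
E
```

```text
time: 7.15
position: [0.5799, -0.2619, 0.0974]
tool_rot: [-3.113, -0.408, 0.007]
ft_force: [-3.1, -1.3, -5.9]
grip_width: 0.458
grip_force: 45.0
(array([ 3.6,  0.4, 34.4]), array([-0.12,  0.23, -0.08]))
```

```bash
python3 -m jog '[[[1,0,8,0,0,0,30],[1,0,16,0,0,0,30],[1,0,24,0,0,0,30],[1,0,30,0,0,0,30],[1,0,30,0,0,0,30]]]'; python3 - <<'E'
from h import *
print(rows([.5833,-.2613,.063],15)); d=grab("scene","s3.png"); 
d=ctrl.get_state(); print(d["position"],d["ft_force"])
cv2.imwrite("pics/c3.png",cv2.resize(cv2.imread("pics/s3.png")[80:230,130:330],(800,600),interpolation=2))
E
```

```text
time: 7.65
position: [0.5818, -0.2616, 0.0685]
tool_rot: [-3.114, -0.408, 0.004]
ft_force: [-4.1, -1.1, -6.3]
grip_width: 0.454
grip_force: 45.0
(array([1.6, 0.2, 5.5]), array([-0.07,  0.12, -0.06]))
[ 0.58159466 -0.2615365   0.06859738] [-3.28097797 -1.69088206 -6.79093592]
```

View pics/c3.png

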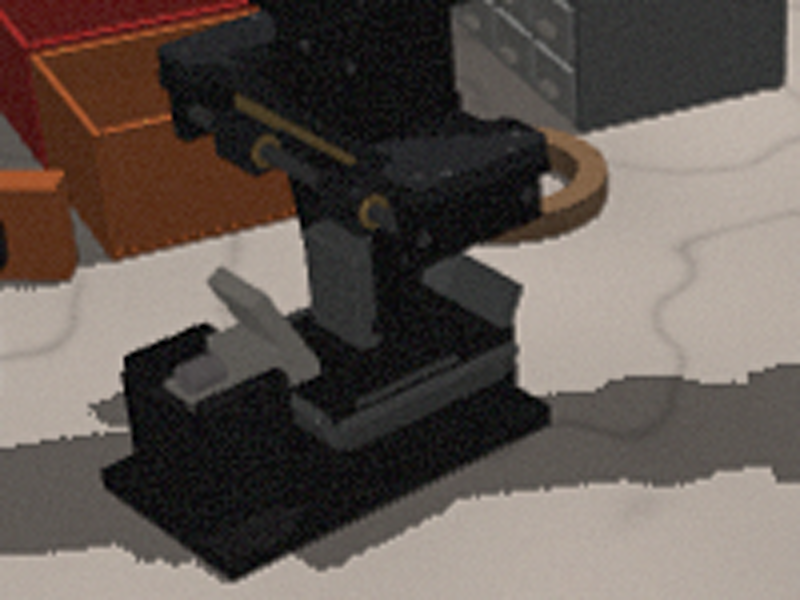

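The pack is down in the well and the white catch (280,340) is pressed back by the block's edge. Press the last few mm home.

```bash
python3 -m jog '[[[1,0,3,0,0,0,30],[1,0,6,0,0,0,30],[1,0,7,0,0,0,30],[1,0,7,0,0,0,30],[1,0,7,0,0,0,30]]]'; python3 - <<'E'
from h import *
d=grab("scene","s4.png"); 
d=ctrl.get_state(); print(d["position"],d["ft_force"])
cv2.imwrite("pics/c4.png",cv2.resize(cv2.imread("pics/s4.png")[80:230,130:330],(800,600),interpolation=2))
E
```

```text
time: 8.2
position: [0.5847, -0.2609, 0.0635]
tool_rot: [3.115, 0.41, 0.003]
ft_force: [0.3, -0.4, -3.9]
grip_width: 0.46
grip_force: 45.0
[ 0.58441622 -0.26100953  0.06335343] [-0.27729222  0.44547475 -4.4955836 ]
```

View pics/c4.png

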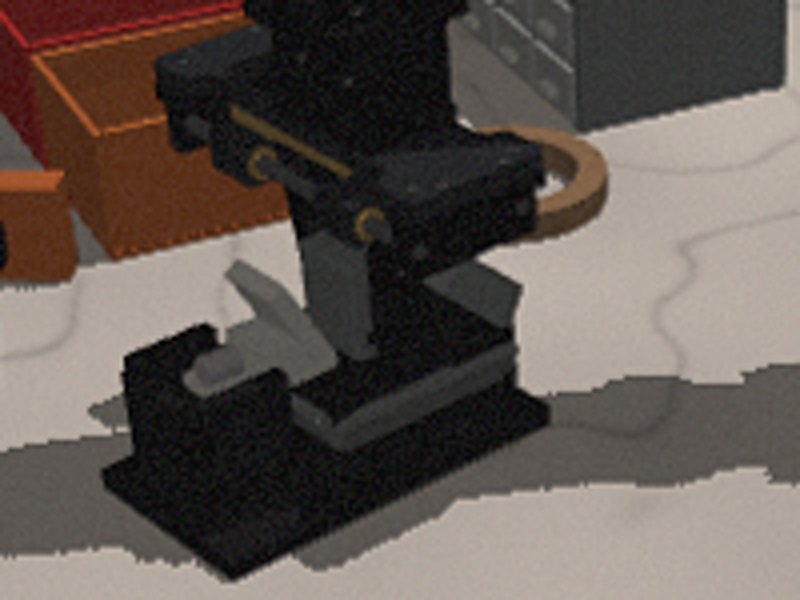

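The catch has sprung forward over the shoulder, with its nose at (335,350). The force reading still shows the pack's weight, so it is not yet on the floor. Press about 2 mm more.

```bash
python3 -m jog '[[[-1,0,1,0,0,0,30],[-1,0,2,0,0,0,30],[-1,0,2,0,0,0,30],[-1,0,2,0,0,0,30]]]'
```

```text
time: 8.65
position: [0.5844, -0.261, 0.0633]
tool_rot: [3.114, 0.409, 0.005]
ft_force: [0.2, 2.2, 4.7]
grip_width: 0.457
grip_force: 45.0
```

It is seated, with the floor now pushing back. Release and rise.

```bash
python3 -m jog '[[[0,0,0,0,0,0,80],[0,0,0,0,0,0,80],[0,0,0,0,0,0,80],[0,0,0,0,0,0,80],[0,0,-15,0,0,0,80],[0,0,-40,0,0,0,80],[0,0,-80,0,0,0,80],[0,0,-120,0,0,0,80],[0,0,-150,0,0,0,80],[0,0,-150,0,0,0,80]]]'; python3 -m jog '[[[-50,0,-20,0,0,0,80],[-90,50,-20,0,0,0,80],[-90,90,-20,0,0,0,80],[-90,140,-20,0,0,0,80],[-90,140,-20,0,0,0,80],[-90,140,-20,0,0,0,80]]]'; python3 - <<'E'
from h import *
d=grab("top","t5.png"); W=cloud(d); grab("scene","s5.png")
a=np.radians(15); e=np.array([np.cos(a),np.sin(a)]); n=np.array([-e[1],e[0]])
P=W[135:270,435:550].reshape(-1,3); P=P[np.isfinite(P[:,0])]; x=P[:,:2]@e*1e3-496; y=P[:,:2]@n*1e3+403.4; z=P[:,2]*1e3
m=(z>98)&(z<120)&(abs(x)<24)&(abs(y)<30); print("grip",x[m].min(),x[m].max(),y[m].min(),y[m].max(),np.median(z[m]))
m=(abs(x+30)<8)&(abs(y)<22); print("shoulder z",np.median(z[m])); m=(z>85)&(abs(y)<20)&(x>22); print("catch x",x[m].min(),x[m].max(),"ref hi from 532-496=36..68")
m=(x>22)&(x<45)&(abs(y)<15)&(z>65); print("nose",np.percentile(x[m],[0,5]))
im=np.hstack([cv2.resize(cv2.imread("pics/t5.png")[120:290,410:580],(400,400)),cv2.resize(cv2.imread("pics/s5.png")[80:230,130:280],(400,400))]); cv2.imwrite("pics/c5.png",im)
E
```

```text
time: 9.65
position: [0.5858, -0.2626, 0.2184]
tool_rot: [3.109, 0.407, 0.015]
ft_force: [1.4, -1.0, 0.5]
grip_width: 0.914
grip_force: 0.0
time: 10.25
position: [0.5311, -0.4214, 0.2299]
tool_rot: [-3.114, -0.404, 0.002]
ft_force: [-0.0, 0.4, -0.6]
grip_width: 0.923
grip_force: 0.0
grip -16.15342833285922 19.780195385148772 -20.318389633676986 20.84420830452217 106.42957180555814
shoulder z 56.47392186404662
catch x 38.20554118386076 75.10200766232742 ref hi from 532-496=36..68
nose [28.99507718 29.91963893]
```

View pics/c5.png

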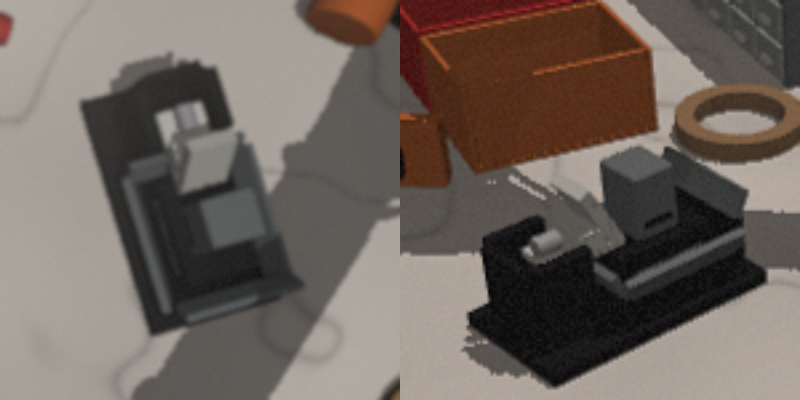

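The pack sits upright on the cradle floor: shoulder at 56.5 mm (57 expected), about 2 mm off centre. The catch nose is back at 29 mm, and the gripper is clear.

```bash
python3 -c "
from bench import ctrl
print(ctrl.close_job())"
```

```text
the job is handed in; nothing more can be done
None
```

The smaller pack is pressed home in the cradle with the catch back over its shoulder, the gripper is clear, the larger pack was left alone, and I handed the job in at about 10 s; no verdict came back.

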